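Bleed the air line and hold the filter box cover open

TASK

Press the plunger on the brass bleed valve right down to its stop and keep it there for a good second to vent the air line. Then, with the thumb catch of the grey service box not yet touched, tug the cover up by its pull tab to learn whether it is caught; if it is, let the cover down, slide the thumb catch all the way across and try again. Lift the cover to about 40 degrees and finish while still holding it there with the gripper; leave everything else on the bench where it is.

Things in the scene. Friction and masses are not known exactly. Their poses are not given: they have to be found in the camera images.
- bleed_valve: brass bleed valve on a 75 x 65 mm steel foot plate, fixed to the bench; a small pressure gauge faces its own -x side. Origin at the centre of the underside, z up.
- plunger_top (a point): centre of the top face of the valve's round steel plunger head (40 mm across, 11 mm thick), 98 mm above the bench when up; moves straight down with the plunger.
- plunger (a joint): plunger travel in m: 0 up, 0.014 down at its stop. A spring pushes back with about 3 N at the top and 9 N at the stop, and brings it up again when let go.
- service_box: grey steel service box, fixed to the bench, 270 (own x) x 240 (own y) x 110 mm high. Origin at the underside, 5 mm towards own +x from its middle. Own -x side (towards the robot): a flat front deck 68 mm deep (own x -140 to -72 mm), at 110 mm height, with the thumb catch on it. The rest, own x -70 to +125 mm, is closed by the flat aluminium cover, top face at 118 mm.
- cover_hinge (a point): middle of the cover's hinge line, which runs along the box's own y at own x = +125 mm, 112 mm above the bench. Fixed.
- cover_pull (a point): grip point of the upright steel pull tab on the cover near its front edge: tab 26 mm wide (box's own y), 12 mm thick (own x), rising 46 mm above the cover; this point lies 30 mm above the cover's top, 16 mm below the tab's top, 175 mm from the hinge towards own -x. Moves with the cover.
- cover (a joint): opening angle of the cover in rad: 0 shut, growing as its front edge rises, 1.25 at most. About 3 to 5 N at the tab; falls shut when let go. A hidden tongue inside may or may not catch it: if caught it rises only 0.033 rad (6 mm at the tab) and stops hard, else it just opens. Pads rubbing as the tab turns in a firm grip add several N, so go by how far it rises.
- catch_grip (a point): middle of the black thumb catch on the front deck: knob 22 mm (own x) x 16 mm (own y), from 111 to 143 mm above the bench; this point at 130 mm. At the start it is at own x = -105 mm, own y = +45 mm. Moves with the catch.
- catch (a joint): travel of the thumb catch in m along the box's own +y: 0 at the start whether or not the cover is caught, 0.026 all the way across. It slides with about 3 N of friction, stays where it is left, and draws the hidden tongue clear over the last 10 mm of travel; do not pull on the cover meanwhile.
- tape_roll: roll of tape, 68 mm across, 24 mm high, lying flat between valve and box; bystander, to be left alone
- oil_bottle: white oil bottle, 52 mm across, 130 mm tall; bystander, to be left alone
- screw_jar: glass jar with steel lid, 68 mm across, 75 mm tall; bystander, to be left alone
- screwdriver: screwdriver lying beside the box; bystander, to be left alone
- wrench: open-ended wrench lying between box and valve; bystander, to be left alone
- part_carton: cardboard carton 90 x 120 x 60 mm; bystander, to be left alone
- hex_socket: small steel socket, 26 mm across and 26 mm tall, standing on the box's front deck at the end away from the thumb catch; bystander, to be left alone

How it is judged:
By the outcome, as a careful person would: the job done as asked, in the order asked, and still so for the second after the job is handed in, while the arm keeps its last pose, push and grip.
It also fails if it takes over 72 s, if anything falls off the work surface, if the arm or the gripper's body presses on something with over 40 N, if the wrist force passes 120 N, or if a joint passes its speed limit or range.

ROBOT

A 6-joint arm with a two-finger parallel gripper is mounted at the origin on the work surface. World frame = base frame: x ahead of the robot, y to its left, z up, the work surface at z = 0. Lengths are in m, angles in degrees, forces in N, time in s.
With the tool pointing down it reaches from about 0.4 to 0.825 m from the base axis. Payload 7 kg.
Tool frame: the origin (TCP) lies at the very end of the fingers, on their centre line; the grasp point (between the pads) lies 19 mm behind it (ctrl.tcp_to_grasp is the distance from the TCP to the grasp point, in m); z points along the fingers, y is the direction in which the jaws open and shut (so a half turn about z gives the same grasp; the last joint's range is limited). The gripper opens to 88 mm and grips with 3 to 60 N. Pads are 19 mm wide; open, the fingers measure 130 mm over their backs; the gripper's body (78 mm by 193 mm) begins 47 mm behind the grasp point.
Start: joints at [83.543, 20.546, 0.682, 0, -70.136, -16.507], TCP at [0.263, 0.621, 0.227] pointing down, gripper open.
Joint ranges: [-176.03, 176.03], [-82.01, 121.73], [-58.28, 71.71], [-173.87, 95.51], [-174.79, -0.11], [-173.66, 173.66]. Speed limits (degrees/s): [136.94, 136.94, 172.46, 180, 180, 180].

INTERFACE

Orientations are given as [roll, pitch, yaw] about the fixed x, y, z axes, in that order (R = Rz(yaw) Ry(pitch) Rx(roll)).
In Python, from plant import ctrl gives the robot as it stands.
- The arm moves only by the tool jog_arm, never from a script. Its argument "commands" is a list of rows, each an object of numbers: "x", "y", "z": the shift along the tool's x, y, z in cm; "roll": the turn about the tool's z in rad. In form: [{"x": .., "y": .., "z": .., "roll": ..}, ...]. A call has 1 to 12 rows; each row shifts and turns the commanded pose from where the row before left it, along the tool's axes as they then stand; what a row does not reach is not made up. A row lasts 1/10 s, in which the tool goes at most 50 mm and 8.59 degrees, less where a joint would pass 70% of its speed; a pose out of reach is approached as far as the arm can. A call is refused whole if a number of a shift passes 5 or a number of a turn 0.15, either way. A call with a gripper value outside its range is refused whole. "gripper" is the finger opening in cm, from 0 to 8.76, set as the call begins (left out, the last holds). The fingers move at their own pace and stop on an object; the grip force is fixed at half the most. Time passes only in rows, so rows that do not move let the fingers close. It gives the time, the measured TCP pose, the force and the opening at its end, in the units of the state.
- ctrl.get_obs(): the state, without advancing time (a new reading comes with each control period).
- ctrl.snapshot(name): name is "side" or "top" or "wrist"; returns a dict with "image" (420x560x3 uint8, red, green, blue), "mtx" (3x3 intrinsics, pixels), "position" and "orientation" of the camera in the world; the wrist camera has in their place "hand_eye" (4x4, takes a point from camera to tool coordinates, whose origin is the TCP and whose axes are the flange's). Camera axes: x right, y up, looking along -z (the intrinsics and any distortion apply to the point x, -y, -z); pixel columns grow to the right and rows downward; lengths in m; the calibration is good to about 2 mm. A picture is of the moment at which its call begins: read the wrist's pose just before it. There is no depth.
- ctrl.close_job(): hands the job in, once; it reports no verdict.
Trained networks look in the newest picture that a camera, given by its name, has taken for a name from the list of things; names that differ only in an ending like _2 or _b are one class to them, and where a whole thing is asked for, a point or a joint stands for the part that bears it (a point fixed in the world has none). Each returns a list of dicts, best first, with "confidence" (0 to 1); they miss things now and then, are a little off and sometimes report something else, mostly with a low value. They report only what shows in the picture. A call takes as long as a camera call.
- ctrl.search_frame(camera, query): "position" ([column, row] as shares, 0 to 1, of the picture: columns of its width, rows of its height, amid what is visible of it).
- ctrl.regions_of(camera, query): "mask" (420x560 bool, what is visible of it) and "position" ([column, row] as shares, 0 to 1, of the picture: columns of its width, rows of its height, amid what is visible of it).
The state is a dict: "clock": time; "joint_pos": joint angles; "qvel": joint speeds; "tau": joint torques, N m; "tool_pos": TCP position; "orientation": TCP orientation; "force": force on the tool from outside, world axes, zero at the start; "moment": the same for the moment, N m; "opening": finger opening in m.
Only numpy, scipy, OpenCV 4.12 (cv2) and the standard library are available. Lean on these libraries where they do the work, as an engineer would, in place of code of your own. Each camera call takes 0.05 s, during which the arm holds its last target.

## Working session

There is one attempt and no reset: what is moved stays moved. The work goes in short steps, Python scripts to look and compute and a tool call to move; the robot and the scene stay as the last step left them, time stands still between calls to the robot, and variables do not carry over. Pictures are saved under pics/ and viewed, and the job is handed in when it is done.

Besides the shell and the picture viewer there is one more tool, called after ">>>" as name(argument=value, ...) on one line, values as JSON. jog_arm: Moves the arm, as the interface text tells. Its arguments: {"type":"object","properties":{"commands":{"type":"array"},"gripper":{"type":"number"}},"required":["commands"]}

```bash
mkdir -p pics; ls
python3 - <<'E'
from plant import ctrl
import cv2
o=ctrl.get_obs(); print({k:o[k] for k in('clock','tool_pos','orientation','force','opening')})
for c in('top','side'):
    s=ctrl.snapshot(c); cv2.imwrite(f'pics/{c}0.png',s['image'][:,:,::-1]); print(c,s['mtx'],s['position'],s['orientation'],[k for k in s])
    for q in('bleed_valve','plunger_top','service_box','cover_pull','catch_grip','hex_socket'):
        print(q,[(r['position'],r['confidence']) for r in ctrl.search_frame(c,q)][:2])
E
```

```text
pics
{'clock': 0.0, 'tool_pos': array([0.26319193, 0.62102628, 0.22561603]), 'orientation': array([ 1.79904648e+02, -8.70455692e-03, -2.29725512e+01]), 'force': array([ 0.55985243,  0.45937101, -0.42379533]), 'opening': 0.08739929813812015}
top [[425.39232667   0.         284.83711347]
 [  0.         425.39232667 207.85445466]
 [  0.           0.           1.        ]] [ 4.64326477e-01 -1.25318126e-04  1.33419201e+00] [  7.64889791  -0.18847975 -88.59509137] ['image', 'mtx', 'position', 'orientation']
bleed_valve [([0.343, 0.5886], 0.71), ([0.5177, 0.5626], 0.37)]
plunger_top [([0.3336, 0.594], 0.67)]
service_box [([0.5591, 0.4926], 0.66)]
cover_pull [([0.567, 0.4595], 0.72), ([0.6, 0.5838], 0.29)]
catch_grip [([0.208, 0.5793], 0.67), ([0.5182, 0.5619], 0.64)]
hex_socket [([0.562, 0.4652], 0.69), ([0.5995, 0.575], 0.62)]
side [[437.57308124   0.         281.59703713]
 [  0.         437.57308124 208.01698256]
 [  0.           0.           1.        ]] [ 0.28701917 -0.8918232   1.18349022] [ 4.26933152e+01  1.41161880e-02 -2.20598166e+01] ['image', 'mtx', 'position', 'orientation']
bleed_valve [([0.497, 0.4502], 0.68), ([0.3859, 0.4414], 0.63)]
plunger_top []
service_box [([0.5184, 0.5831], 0.84)]
cover_pull [([0.5293, 0.5638], 0.91)]
catch_grip [([0.4562, 0.535], 0.61)]
hex_socket [([0.4911, 0.8355], 0.16)]
```

View pics/top0.png

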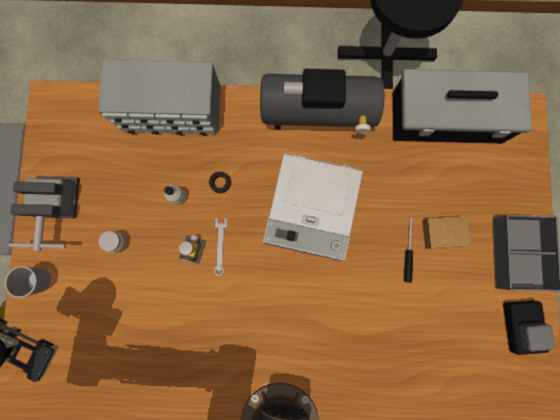

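View pics/side0.png

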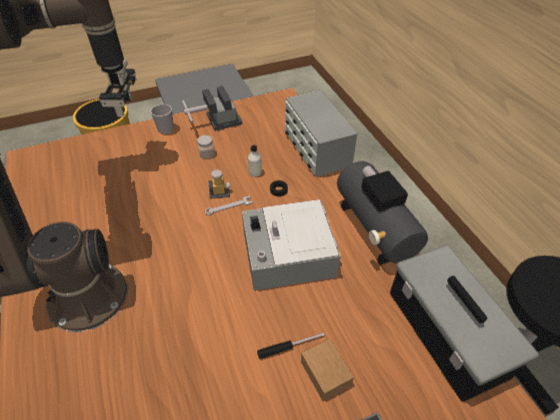

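The top view shows the valve at about (190,248), the catch at (287,236), the tab at (311,220) and the socket at (335,244). In the side view the valve is at (218,183), the catch at (256,224) and the tab at (276,229). I'll zoom in on both.

Run:
```python
import cv2,numpy as np
a=cv2.imread('pics/top0.png');b=cv2.imread('pics/side0.png')
cv2.imwrite('pics/z1.png',cv2.resize(a[150:270,255:375],None,fx=5,fy=5,interpolation=cv2.INTER_CUBIC))
v=cv2.resize(a[220:280,160:240],None,fx=5,fy=5,interpolation=cv2.INTER_CUBIC)
w=cv2.resize(b[160:220,190:270],None,fx=5,fy=5,interpolation=cv2.INTER_CUBIC)
cv2.imwrite('pics/z2.png',np.hstack([v,w]))
cv2.imwrite('pics/z3.png',cv2.resize(b[190:300,230:350],None,fx=5,fy=5,interpolation=cv2.INTER_CUBIC))
```

```text
(no output)
```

View pics/z1.png

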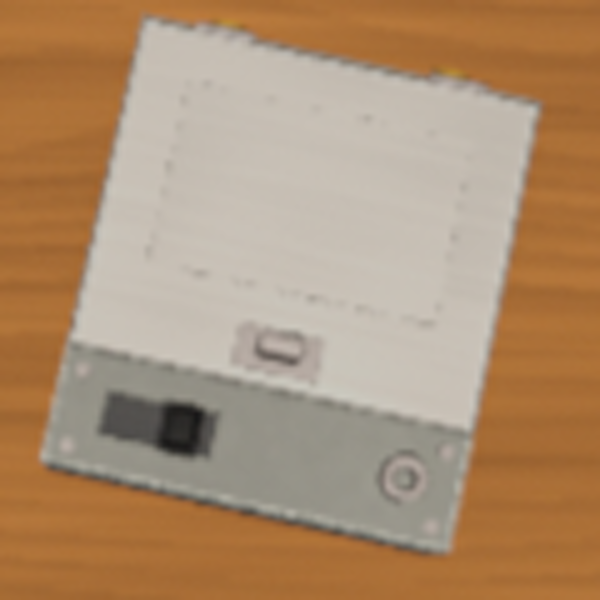

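View pics/z2.png

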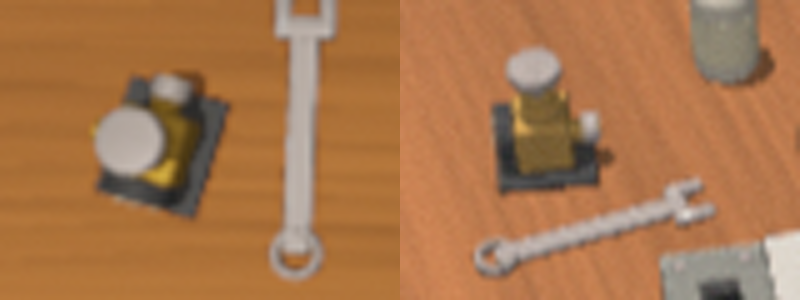

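View pics/z3.png

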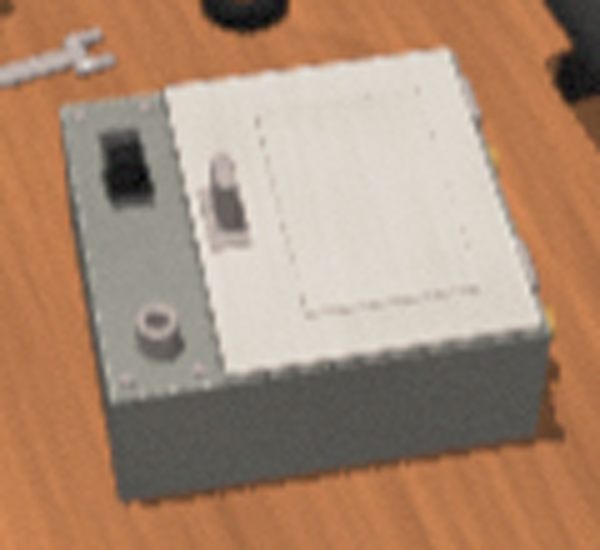

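```bash
cat > h.py <<'E'
import numpy as np
from scipy.spatial.transform import Rotation as R
from scipy.optimize import least_squares
CAM={'top':(425.39232667,284.83711347,207.85445466,[4.64326477e-01,-1.25318126e-04,1.33419201],[7.64889791,-0.18847975,-88.59509137]),
'side':(437.57308124,281.59703713,208.01698256,[0.28701917,-0.8918232,1.18349022],[4.26933152e+01,1.41161880e-02,-2.20598166e+01])}
def proj(c,P):
    f,cx,cy,p,o=CAM[c]; q=R.from_euler('xyz',o,degrees=True).inv().apply(np.atleast_2d(P)-p)
    return np.c_[cx+f*q[:,0]/-q[:,2],cy+f*-q[:,1]/-q[:,2]]
def onplane(c,uv,z):
    f,cx,cy,p,o=CAM[c]; d=R.from_euler('xyz',o,degrees=True).apply([(uv[0]-cx)/f,-(uv[1]-cy)/f,-1]); return np.array(p)+d*(z-p[2])/d[2]
def crop(uv,off): return (np.array(uv)+.5)/5-.5+np.array(off)
E
python3 - <<'E'
from h import *
T=[((145,17),(.125,.12,.118)),((540,103),(.125,-.12,.118)),((42,465),(-.14,.12,.11)),((450,552),(-.14,-.12,.11))]
S=[((62,107),(-.14,.12,.11)),((112,398),(-.14,-.12,.11)),((447,50),(.125,.12,.118)),((550,330),(.125,-.12,.118)),((120,497),(-.14,-.12,0)),((540,440),(.13,-.12,0))]
def fit(which):
    ob=[('top',crop(u,(255,150)),p) for u,p in T]*('t' in which)+[('side',crop(u,(230,190)),p) for u,p in S]*('s' in which)
    def r(v):
        o=[]
        for c,u,p in ob:
            P=R.from_euler('z',v[2]).apply(p)+[v[0],v[1],0]; o+=list((proj(c,P)[0]-u))
        return o
    s=least_squares(r,[.55,-.05,0]); print(which,s.x[:2],np.degrees(s.x[2]),np.round(s.fun,1)); return s.x
fit('t');fit('s');v=fit('ts')
W=lambda p:R.from_euler('z',v[2]).apply(p)+[v[0],v[1],0]
for n,p in dict(pull=(-.05,0,.148),tabtop=(-.05,0,.164),catch=(-.105,.045,.13),catchtop=(-.105,.045,.143),socket=(-.105,-.09,.136)).items():
    print(n,W(p),'top crop',(proj('top',W(p))[0]-(255,150))*5,'side',(proj('side',W(p))[0]-(230,190))*5)
print('plunger',onplane('top',crop((130,140),(160,220)),.098),onplane('side',crop((133,72),(190,160)),.098))
for q in ((135,77),(230,102),(193,217),(97,190)): print('foot',onplane('top',crop(q,(160,220)),.008))
E
```

```text
t [ 0.6432377  -0.08426365] -10.96067447674345 [-0.8  0.4  0.5  0.4 -0.  -0.7  0.3 -0.1]
s [ 0.64563734 -0.08231995] -11.795710830275212 [ 0.3 -0.3 -0.1  0.7  1.1 -0.8 -0.6 -0.3  0.   1.  -0.6 -0.5]
ts [ 0.64428497 -0.08340647] -11.332529492921866 [-0.7 -0.1  0.4  0.4 -0.5 -1.4 -0.3 -0.3 -0.3  0.4 -0.1  1.4  0.6 -0.6
 -0.6 -0.2  0.1  1.7 -0.6 -0.4]
pull [ 0.5952598  -0.07358133  0.148     ] top crop [278.86738041 342.70768741] side [223.4320992  186.53219508]
tabtop [ 0.5952598  -0.07358133  0.164     ] top crop [280.7093561  339.57970894] side [223.12289254 169.69031989]
catch [ 0.55017475 -0.01865103  0.13      ] top crop [178.60103599 422.86735198] side [126.10467746 163.93722203]
catchtop [ 0.55017475 -0.01865103  0.143     ] top crop [178.99528824 421.22387592] side [125.18682204 150.47828097]
socket [ 0.52364687 -0.15101897  0.136     ] top crop [413.15655878 475.09718814] side [158.92840003 327.0540306 ]
plunger [0.50722344 0.28409548 0.098     ] [0.5057237 0.2817164 0.098    ]
foot [0.54951081 0.30384784 0.008     ]
foot [0.53542288 0.2439215  0.008     ]
foot [0.46394234 0.26326595 0.008     ]
foot [0.47904115 0.32347703 0.008     ]
```

```bash
cat >> h.py <<'E'
def go(target,yaw=None):
    from plant import ctrl
    o=ctrl.get_obs(); Rt=R.from_euler('xyz',o['orientation'],degrees=True)
    y=o['orientation'][2]
    if yaw is not None: print('roll rad',-np.radians(yaw-y)); 
    yy=y if yaw is None else yaw
    print('t',o['clock'],'pos',o['tool_pos'],'F',o['force'],'open',o['opening'],'ori',o['orientation'])
    print('cm at cur',100*Rt.inv().apply(np.array(target)-o['tool_pos']),'cm after roll',100*R.from_euler('xyz',[180,0,yy],degrees=True).inv().apply(np.array(target)-o['tool_pos']))
E
python3 -c "
from h import *
go([.507,.283,.15],-11.3)"
```

```text
roll rad -0.20359737384554205
t 0.7 pos [0.26337437 0.62148441 0.22658486] F [-0.75354642 -0.62493722 -0.16230014] open 0.08771824113326408 ori [-1.79997164e+02  5.07237027e-04 -2.29652702e+01]
cm at cur [35.63844184 21.66042734  7.6570984 ] cm after roll [30.52275764 28.41852676  7.65848604]
```

>>> jog_arm(commands=[{"roll": -0.1},{"roll": -0.1036},{"x": 2.5,"y": 2.4},{"x": 3.5,"y": 3.3},{"x": 3.5,"y": 3.3},{"x": 3.5,"y": 3.3},{"x": 3.5,"y": 3.3},{"x": 3.5,"y": 3.2},{"x": 3.5,"y": 3.2},{"x": 3.5,"y": 3.2},{"x": 2.2,"y": 2.0},{"x": 1.3,"y": 1.2}], gripper=0)

```text
validation failed for argument at $.co...
```

>>> jog_arm(commands=[{"z": 1.5},{"z": 1.5},{"z": 1.5},{}])

```text
validation failed for argument at $.co...
```

Run:
```python
from h import *
from plant import ctrl
import cv2
go([.507,.283,.10],-11.3)
s=ctrl.snapshot('wrist'); cv2.imwrite('pics/w1.png',s['image'][:,:,::-1]); print(s['mtx'],s['hand_eye'])
s=ctrl.snapshot('side'); cv2.imwrite('pics/s1.png',cv2.resize(s['image'][120:230,150:300,::-1],None,fx=5,fy=5))
```

```text
roll rad -0.20359737384554205
t 0.7 pos [0.26337437 0.62148441 0.22658486] F [-0.75354642 -0.62493722 -0.16230014] open 0.08771824113326408 ori [-1.79997164e+02  5.07237027e-04 -2.29652702e+01]
cm at cur [35.6384861  21.66067483 12.65709839] cm after roll [30.52275764 28.41852676 12.65848604]
[[298.20866844   0.         283.09717612]
 [  0.         298.20866844 214.99783857]
 [  0.           0.           1.        ]] [[ 1.94750468e-04  9.57835751e-01  2.87316264e-01  7.76869302e-02]
 [ 9.99999236e-01  1.64218716e-04 -1.22528698e-03  7.19893665e-04]
 [-1.22080638e-03  2.87316283e-01 -9.57834987e-01 -1.58124083e-01]
 [ 0.00000000e+00  0.00000000e+00  0.00000000e+00  1.00000000e+00]]
```

View pics/w1.png

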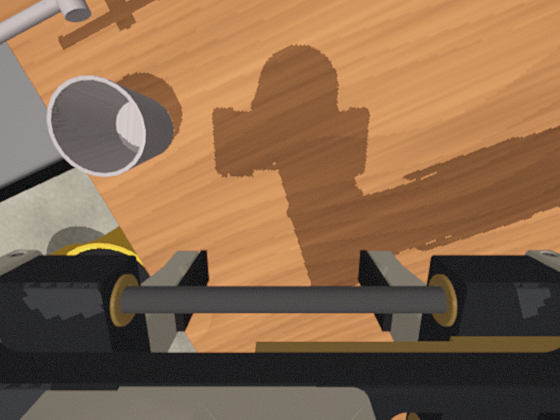

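View pics/s1.png

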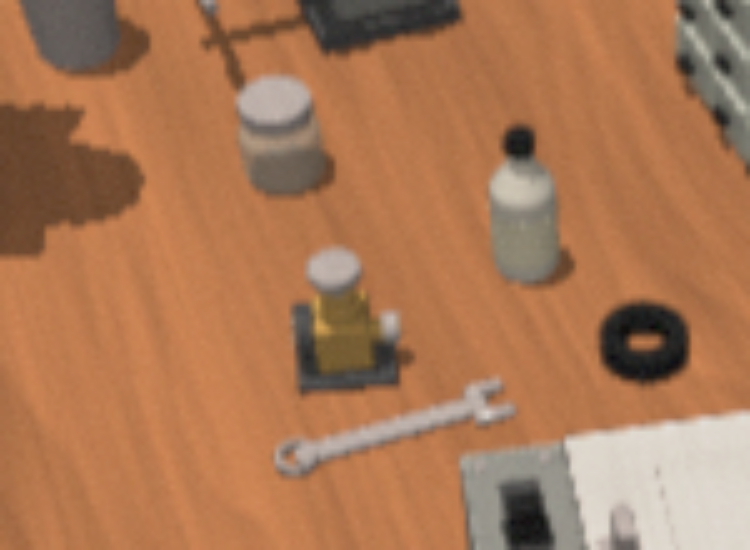

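The call was refused and the arm hasn't moved. The rows probably need all four keys. The wrist view shows only bench and the mug at (100,125).

>>> jog_arm(commands=[{"x": 0,"y": 0,"z": 0,"roll": -0.1},{"x": 0,"y": 0,"z": 0,"roll": -0.1036},{"x": 2.5,"y": 2.4,"z": 0,"roll": 0},{"x": 3.5,"y": 3.3,"z": 0,"roll": 0},{"x": 3.5,"y": 3.3,"z": 0,"roll": 0},{"x": 3.5,"y": 3.3,"z": 0,"roll": 0},{"x": 3.5,"y": 3.3,"z": 0,"roll": 0},{"x": 3.5,"y": 3.2,"z": 0,"roll": 0},{"x": 3.5,"y": 3.2,"z": 0,"roll": 0},{"x": 3.5,"y": 3.2,"z": 0,"roll": 0},{"x": 2.2,"y": 2.0,"z": 0,"roll": 0},{"x": 1.3,"y": 1.2,"z": 0,"roll": 0}], gripper=0)

```text
clock: 2.0
tool_pos: [0.508, 0.281, 0.2268]
orientation: [-180.0, -0.0, -11.4]
force: [-0.7, 1.2, -0.1]
opening: 0.0011
```

>>> jog_arm(commands=[{"x": 0,"y": 0,"z": 2,"roll": 0},{"x": 0,"y": 0,"z": 2.5,"roll": 0},{"x": 0,"y": 0,"z": 2,"roll": 0},{"x": 0,"y": 0,"z": 2,"roll": 0},{"x": 0,"y": 0,"z": 1,"roll": 0},{"x": 0,"y": 0,"z": 0,"roll": 0},{"x": 0,"y": 0,"z": 0,"roll": 0}])

```text
clock: 2.7
tool_pos: [0.5072, 0.2835, 0.1323]
orientation: [-180.0, -0.0, -11.3]
force: [0.2, 1.0, 0.6]
opening: 0.0
```

Run:
```python
from h import *
from plant import ctrl
import cv2
go([.507,.283,.0975],-11.3)
s=ctrl.snapshot('wrist'); cv2.imwrite('pics/w2.png',s['image'][:,:,::-1])
s=ctrl.snapshot('side'); cv2.imwrite('pics/s2.png',cv2.resize(s['image'][120:230,150:300,::-1],None,fx=5,fy=5))
```

```text
roll rad 0.0003301750188580684
t 2.7 pos [0.50721796 0.28353035 0.13227441] F [0.22644327 0.9557168  0.57404726] open 2.136213316934006e-05 ori [-1.79977925e+02 -3.68840491e-02 -1.12810824e+01]
cm at cur [-0.01323898  0.05761419  3.47741139] cm after roll [-0.0109818   0.05627805  3.47744113]
```

View pics/w2.png

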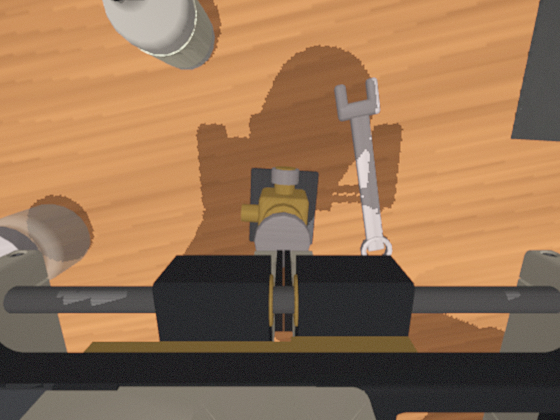

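View pics/s2.png

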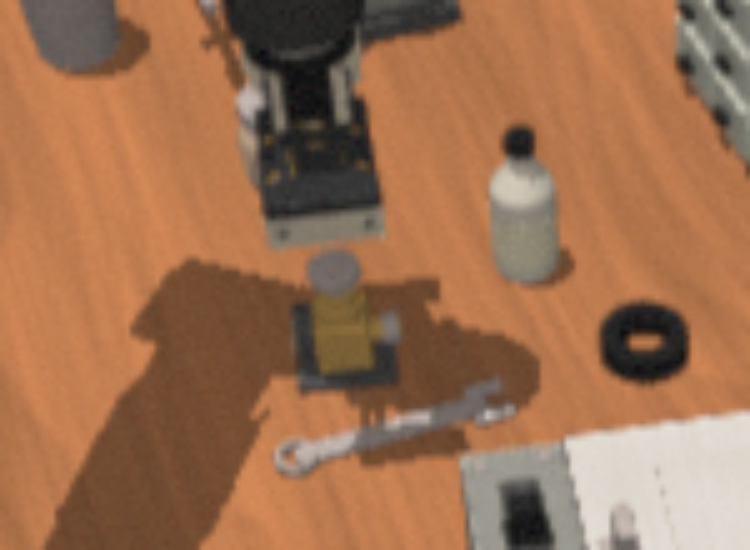

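The fingers (column 284) sit over the plunger head (column 283), and the side view shows them just above it. Pressing now.

>>> jog_arm(commands=[{"x": 0,"y": 0,"z": 1.5,"roll": 0},{"x": 0,"y": 0,"z": 1.5,"roll": 0},{"x": 0,"y": 0,"z": 0.7,"roll": 0},{"x": 0,"y": 0,"z": 0.4,"roll": 0},{"x": 0,"y": 0,"z": 0.4,"roll": 0},{"x": 0,"y": 0,"z": 0.2,"roll": 0},{"x": 0,"y": 0,"z": 0,"roll": 0},{"x": 0,"y": 0,"z": 0,"roll": 0}])

```text
clock: 3.6
tool_pos: [0.5069, 0.2835, 0.086]
orientation: [-180.0, -0.0, -11.3]
force: [-4.5, -0.5, 8.8]
opening: 0.0003
```

>>> jog_arm(commands=[{"x": 0,"y": 0,"z": 0.1,"roll": 0},{"x": 0,"y": 0,"z": 0.1,"roll": 0},{"x": 0,"y": 0,"z": 0.1,"roll": 0},{"x": 0,"y": 0,"z": 0,"roll": 0},{"x": 0,"y": 0,"z": 0,"roll": 0}])

```text
clock: 4.1
tool_pos: [0.5071, 0.2835, 0.0842]
orientation: [-179.9, -0.1, -11.3]
force: [-7.1, -1.8, 17.6]
opening: 0.0004
```

>>> jog_arm(commands=[{"x": 0,"y": 0,"z": 0.05,"roll": 0},{"x": 0,"y": 0,"z": 0,"roll": 0},{"x": 0,"y": 0,"z": 0,"roll": 0},{"x": 0,"y": 0,"z": 0,"roll": 0},{"x": 0,"y": 0,"z": 0,"roll": 0},{"x": 0,"y": 0,"z": 0,"roll": 0},{"x": 0,"y": 0,"z": 0,"roll": 0},{"x": 0,"y": 0,"z": 0,"roll": 0},{"x": 0,"y": 0,"z": 0,"roll": 0},{"x": 0,"y": 0,"z": 0,"roll": 0},{"x": 0,"y": 0,"z": 0,"roll": 0},{"x": 0,"y": 0,"z": 0,"roll": 0}])

```text
clock: 5.3
tool_pos: [0.5071, 0.2835, 0.0841]
orientation: [-179.9, -0.1, -11.2]
force: [-8.2, -2.5, 20.9]
opening: 0.0005
```

>>> jog_arm(commands=[{"x": 0,"y": 0,"z": 0,"roll": 0},{"x": 0,"y": 0,"z": 0,"roll": 0},{"x": 0,"y": 0,"z": 0,"roll": 0},{"x": 0,"y": 0,"z": 0,"roll": 0},{"x": 0,"y": 0,"z": 0,"roll": 0},{"x": 0,"y": 0,"z": 0,"roll": 0}])

```text
clock: 5.9
tool_pos: [0.5071, 0.2835, 0.0842]
orientation: [-179.9, -0.1, -11.2]
force: [-9.2, -2.8, 20.5]
opening: 0.0006
```

>>> jog_arm(commands=[{"x": 0,"y": 0,"z": -0.5,"roll": 0},{"x": 0,"y": 0,"z": -1,"roll": 0},{"x": 0,"y": 0,"z": -2,"roll": 0},{"x": 0,"y": 0,"z": -3,"roll": 0},{"x": 0,"y": 0,"z": -3,"roll": 0},{"x": 0,"y": 0,"z": -3,"roll": 0},{"x": 0,"y": 0,"z": -1.5,"roll": 0},{"x": 0,"y": 0,"z": 0,"roll": 0}])

```text
clock: 6.7
tool_pos: [0.5081, 0.2842, 0.2247]
orientation: [-179.7, -0.2, -11.3]
force: [-0.7, -0.4, 0.4]
opening: 0.0003
```

Run:
```python
from h import *
go([.595,-.0736,.22],-11.3)
```

```text
roll rad 0.0002627880386921189
t 6.7 pos [0.50813564 0.28416138 0.22467482] F [-0.65522909 -0.37245753  0.40108474] open 0.0002825453437105775 ori [-179.73788008   -0.20589453  -11.28494335]
cm at cur [15.51769007 33.38665613  0.37051433] cm after roll [15.52824273 33.38053222  0.46748239]
```

>>> jog_arm(commands=[{"x": 1,"y": 2.2,"z": 0,"roll": 0},{"x": 1.5,"y": 3.5,"z": 0,"roll": 0},{"x": 1.7,"y": 3.5,"z": 0,"roll": 0},{"x": 1.7,"y": 3.5,"z": 0,"roll": 0},{"x": 1.7,"y": 3.5,"z": 0,"roll": 0},{"x": 1.7,"y": 3.5,"z": 0,"roll": 0},{"x": 1.7,"y": 3.5,"z": 0,"roll": 0},{"x": 1.7,"y": 3.5,"z": 0,"roll": 0},{"x": 1.5,"y": 3.5,"z": 0,"roll": 0},{"x": 0.8,"y": 2.2,"z": 0,"roll": 0},{"x": 0.5,"y": 1.0,"z": 0,"roll": 0},{"x": 0,"y": 0,"z": 0,"roll": 0}], gripper=7)

```text
clock: 7.9
tool_pos: [0.5933, -0.0758, 0.2205]
orientation: [180.0, 0.0, -11.4]
force: [-0.1, -0.4, 0.3]
opening: 0.0697
```

>>> jog_arm(commands=[{"x": 0,"y": 0,"z": 0,"roll": 0},{"x": 0,"y": 0,"z": 0,"roll": 0}])

```text
clock: 8.1
tool_pos: [0.5933, -0.0737, 0.221]
orientation: [-180.0, 0.0, -11.2]
force: [0.2, 0.3, -0.5]
opening: 0.0702
```

```bash
cat >> h.py <<'E'
K=np.array([[298.20866844,0,283.09717612],[0,298.20866844,214.99783857],[0,0,1]])
HE=np.array([[1.94750468e-04,9.57835751e-01,2.87316264e-01,7.76869302e-02],[9.99999236e-01,1.64218716e-04,-1.22528698e-03,7.19893665e-04],[-1.22080638e-03,2.87316283e-01,-9.57834987e-01,-1.58124083e-01],[0,0,0,1]])
def wray(o,uv,z):
    Rt=R.from_euler('xyz',o['orientation'],degrees=True)
    d=Rt.apply(HE[:3,:3]@np.array([(uv[0]-K[0,2])/K[0,0],-(uv[1]-K[1,2])/K[1,1],-1])); p=Rt.apply(HE[:3,3])+o['tool_pos']
    return p+d*(z-p[2])/d[2]
def wproj(o,P):
    Rt=R.from_euler('xyz',o['orientation'],degrees=True)
    t=Rt.inv().apply(np.array(P)-o['tool_pos']); c=HE[:3,:3].T@(t-HE[:3,3])
    return K[0,2]+K[0,0]*c[0]/-c[2],K[1,2]+K[1,1]*-c[1]/-c[2]
E
python3 - <<'E'
from h import *
from plant import ctrl
import cv2
o=ctrl.get_obs()
s=ctrl.snapshot('wrist'); cv2.imwrite('pics/w3.png',s['image'][:,:,::-1])
go([.5953,-.0736,.129],-11.33)
for n,P in dict(tabtop=(.5953,-.0736,.164),catchtop=(.5502,-.0187,.143)).items(): print(n,wproj(o,P))
for c in ('cover_pull','catch_grip'):
  print(c,[(np.array(r['position'])*(560,420),r['confidence']) for r in ctrl.search_frame('wrist',c)])
E
```

```text
roll rad 0.0017673686771682922
t 8.15 pos [ 0.5933198  -0.07366748  0.22110564] F [-0.67002898  0.21075812  0.15217358] open 0.07017609736728143 ori [-1.79993089e+02 -3.87319939e-03 -1.12287372e+01]
cm at cur [ 0.19229261 -0.04406727  9.21058255] cm after roll [ 0.1928351  -0.04551917  9.21056415]
tabtop (np.float64(281.0997820918934), np.float64(229.01640036187462))
catchtop (np.float64(230.3778122123294), np.float64(279.80580255174596))
cover_pull [(array([286.776, 110.418]), 0.69), (array([283.92 , 124.194]), 0.34)]
catch_grip [(array([234.808, 264.516]), 0.94)]
```

View pics/w3.png

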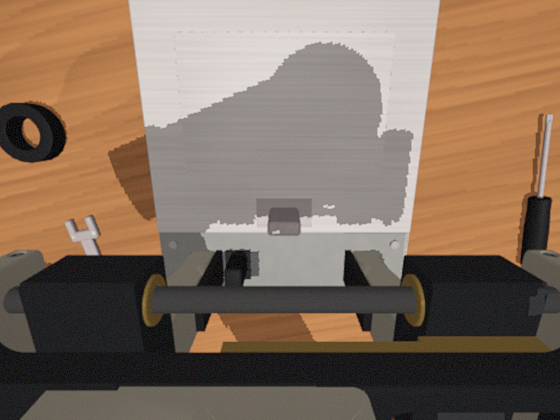

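The tab shows at (284,221), midway between the fingers, and the catch at (235,268). The box axes line up with the tool. Next: descend and grip.

>>> jog_arm(commands=[{"x": 0.2,"y": 0.05,"z": 1.5,"roll": 0},{"x": 0,"y": 0,"z": 2.2,"roll": 0},{"x": 0,"y": 0,"z": 2,"roll": 0},{"x": 0,"y": 0,"z": 1.5,"roll": 0},{"x": 0,"y": 0,"z": 1,"roll": 0},{"x": 0,"y": 0,"z": 1,"roll": 0},{"x": 0,"y": 0,"z": 0,"roll": 0},{"x": 0,"y": 0,"z": 0,"roll": 0}])

```text
clock: 9.05
tool_pos: [0.5955, -0.0755, 0.1295]
orientation: [180.0, -0.0, -11.3]
force: [0.1, -0.6, 0.1]
opening: 0.0702
```

Run:
```python
from h import *
from plant import ctrl
import cv2
o=ctrl.get_obs()
s=ctrl.snapshot('side'); a=cv2.resize(s['image'][160:300,210:350,::-1],None,fx=4,fy=4)
cv2.imwrite('pics/s4.png',a)
go([.5953,-.0736,.129],-11.33)
```

```text
roll rad 0.0008355187183838163
t 9.1 pos [ 0.59571767 -0.07551364  0.12975422] F [ 1.06128273 -0.33169105  0.88264321] open 0.06947021618765499 ori [-1.79993713e+02 -5.76649281e-02 -1.12821283e+01]
cm at cur [-0.07847453 -0.17948641  0.07536297] cm after roll [-0.0785486  -0.17942912  0.07542222]
```

View pics/s4.png

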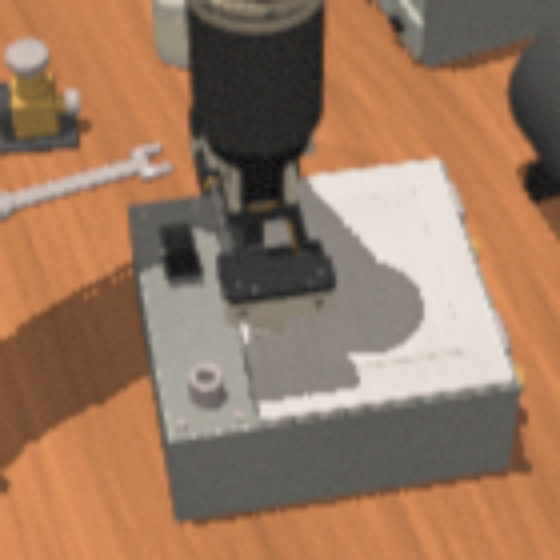

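The gripper straddles the tab and is clear of the catch and the socket. Closing.

>>> jog_arm(commands=[{"x": 0,"y": 0,"z": 0,"roll": 0},{"x": 0,"y": 0,"z": 0,"roll": 0},{"x": 0,"y": 0,"z": 0,"roll": 0},{"x": 0,"y": 0,"z": 0,"roll": 0},{"x": 0,"y": 0,"z": 0,"roll": 0},{"x": 0,"y": 0,"z": 0,"roll": 0},{"x": 0,"y": 0,"z": 0,"roll": 0},{"x": 0,"y": 0,"z": 0,"roll": 0}], gripper=0)

```text
clock: 9.9
tool_pos: [0.5954, -0.0746, 0.1291]
orientation: [-179.9, -0.0, -11.3]
force: [-0.8, 5.0, 1.2]
opening: 0.0258
```

>>> jog_arm(commands=[{"x": 0,"y": 0,"z": -0.2,"roll": 0},{"x": 0.05,"y": 0,"z": -0.2,"roll": 0},{"x": 0.05,"y": 0,"z": -0.2,"roll": 0},{"x": 0,"y": 0,"z": 0,"roll": 0},{"x": 0,"y": 0,"z": 0,"roll": 0}])

```text
clock: 10.4
tool_pos: [0.5965, -0.0749, 0.1342]
orientation: [-179.9, 0.0, -11.3]
force: [4.2, 5.1, -5.6]
opening: 0.026
```

>>> jog_arm(commands=[{"x": 0.05,"y": 0,"z": -0.2,"roll": 0},{"x": 0.05,"y": 0,"z": -0.2,"roll": 0},{"x": 0,"y": 0,"z": 0,"roll": 0},{"x": 0,"y": 0,"z": 0,"roll": 0}])

```text
clock: 10.8
tool_pos: [0.5966, -0.0749, 0.1352]
orientation: [-179.9, 0.2, -11.4]
force: [9.0, 2.6, -24.5]
opening: 0.0258
```

It is caught: the tab rose 6.1 mm against 10 mm commanded, then stopped hard with −24.5 N. I'll let the cover down, release it and move up.

>>> jog_arm(commands=[{"x": -0.05,"y": 0,"z": 0.3,"roll": 0},{"x": -0.05,"y": 0,"z": 0.3,"roll": 0},{"x": -0.05,"y": 0,"z": 0.2,"roll": 0},{"x": -0.05,"y": 0,"z": 0.2,"roll": 0},{"x": 0,"y": 0,"z": 0,"roll": 0},{"x": 0,"y": 0,"z": 0,"roll": 0}])

```text
clock: 11.4
tool_pos: [0.5954, -0.0747, 0.1292]
orientation: [-179.9, -0.0, -11.3]
force: [-0.2, 5.0, 1.2]
opening: 0.0254
```

>>> jog_arm(commands=[{"x": 0,"y": 0,"z": 0,"roll": 0},{"x": 0,"y": 0,"z": 0,"roll": 0},{"x": 0,"y": 0,"z": 0,"roll": 0},{"x": 0,"y": 0,"z": 0,"roll": 0},{"x": 0,"y": 0,"z": -1,"roll": 0},{"x": 0,"y": 0,"z": -2,"roll": 0},{"x": 0,"y": 0,"z": -2.5,"roll": 0},{"x": 0,"y": 0,"z": -2,"roll": 0},{"x": 0,"y": 0,"z": -1,"roll": 0},{"x": 0,"y": 0,"z": 0,"roll": 0}], gripper=5)

```text
clock: 12.4
tool_pos: [0.596, -0.0755, 0.2159]
orientation: [-179.9, -0.2, -11.3]
force: [-0.3, -0.3, -0.1]
opening: 0.05
```

Run:
```python
from h import *
from plant import ctrl
go([.5502,-.0187,.20],-11.33)
```

```text
roll rad 0.0005793403100392487
t 12.4 pos [ 0.59603258 -0.07554216  0.21594947] F [-0.25011844 -0.27193117 -0.1462782 ] open 0.04995238622091227 ori [-1.79945400e+02 -1.74088066e-01 -1.12968062e+01]
cm at cur [-5.61276935 -4.67476031  1.58235575] cm after roll [-5.61065735 -4.67301641  1.59494679]
```

>>> jog_arm(commands=[{"x": -1,"y": -0.8,"z": 0,"roll": 0},{"x": -1.8,"y": -1.5,"z": 0,"roll": 0},{"x": -1.8,"y": -1.5,"z": 0,"roll": 0},{"x": -1,"y": -0.8,"z": 0,"roll": 0},{"x": 0,"y": 0,"z": 1,"roll": 0},{"x": 0,"y": 0,"z": 1.5,"roll": 0},{"x": 0,"y": 0,"z": 1.5,"roll": 0},{"x": 0,"y": 0,"z": 0.6,"roll": 0},{"x": 0,"y": 0,"z": 0,"roll": 0},{"x": 0,"y": 0,"z": 0,"roll": 0}], gripper=5)

```text
clock: 13.4
tool_pos: [0.5496, -0.0197, 0.1681]
orientation: [180.0, 0.0, -11.3]
force: [0.4, 0.6, 0.6]
opening: 0.0503
```

Run:
```python
from h import *
from plant import ctrl
import cv2
s=ctrl.snapshot('side'); a=cv2.resize(s['image'][160:300,210:350,::-1],None,fx=4,fy=4)
s=ctrl.snapshot('wrist'); cv2.imwrite('pics/w5.png',s['image'][:,:,::-1])
cv2.imwrite('pics/s5.png',a)
go([.5502,-.0187,.117],-11.33)
```

```text
roll rad 0.0005171659434489513
t 13.5 pos [ 0.54985263 -0.01954233  0.16862892] F [-0.82166514  0.14204219 -0.1770916 ] open 0.04995379750599657 ori [-1.79986465e+02 -5.32914888e-02 -1.13003686e+01]
cm at cur [ 0.01275553 -0.08818755  5.16292684] cm after roll [ 0.01751136 -0.08941621  5.16289177]
```

View pics/s5.png

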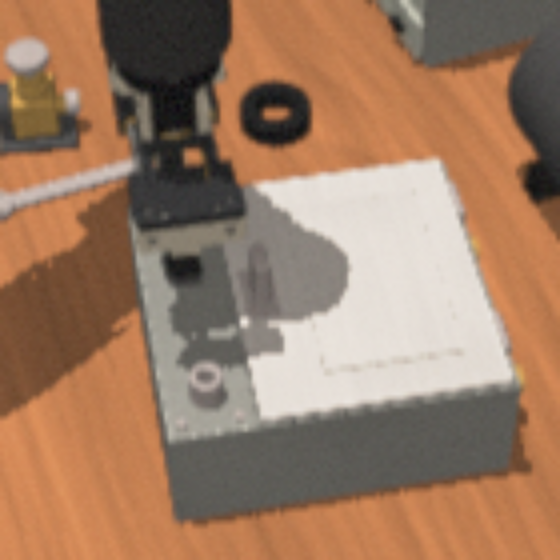

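View pics/w5.png

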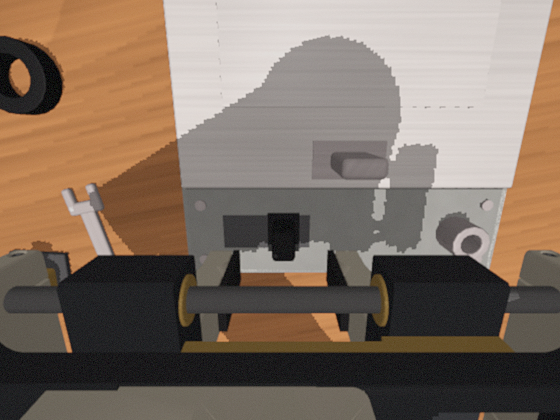

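The knob (284,237) is midway between the fingers (columns 240 and 328). Down, then close.

>>> jog_arm(commands=[{"x": 0,"y": 0,"z": 1.2,"roll": 0},{"x": 0,"y": 0,"z": 1.6,"roll": 0},{"x": 0,"y": 0,"z": 1.2,"roll": 0},{"x": 0,"y": 0,"z": 0.7,"roll": 0},{"x": 0,"y": 0,"z": 0.3,"roll": 0},{"x": 0,"y": 0,"z": 0,"roll": 0}])

```text
clock: 14.1
tool_pos: [0.5493, -0.0195, 0.1177]
orientation: [180.0, 0.0, -11.3]
force: [-0.1, -0.0, -0.4]
opening: 0.0501
```

>>> jog_arm(commands=[{"x": 0,"y": 0,"z": 0,"roll": 0},{"x": 0,"y": 0,"z": 0,"roll": 0},{"x": 0,"y": 0,"z": 0,"roll": 0},{"x": 0,"y": 0,"z": 0,"roll": 0},{"x": 0,"y": 0,"z": 0,"roll": 0},{"x": 0,"y": 0,"z": 0,"roll": 0},{"x": 0,"y": 0,"z": 0,"roll": 0}], gripper=0)

```text
clock: 14.8
tool_pos: [0.5494, -0.0195, 0.1182]
orientation: [180.0, -0.0, -11.3]
force: [0.0, -0.2, 1.9]
opening: 0.0159
```

Gripped with a 15.9 mm opening. Now I'll slide it along own +y, which is tool −y.

>>> jog_arm(commands=[{"x": 0,"y": -0.4,"z": 0,"roll": 0},{"x": 0,"y": -0.5,"z": 0,"roll": 0},{"x": 0,"y": -0.5,"z": 0,"roll": 0},{"x": 0,"y": -0.5,"z": 0,"roll": 0},{"x": 0,"y": -0.4,"z": 0,"roll": 0},{"x": 0,"y": -0.3,"z": 0,"roll": 0},{"x": 0,"y": -0.2,"z": 0,"roll": 0},{"x": 0,"y": 0,"z": 0,"roll": 0},{"x": 0,"y": 0,"z": 0,"roll": 0}])

```text
clock: 15.7
tool_pos: [0.5544, 0.0062, 0.1182]
orientation: [179.8, 0.0, -11.3]
force: [0.5, -13.8, 4.2]
opening: 0.0159
```

Run:
```python
from h import *
go([.5494,-.0195,.118],-11.33)
```

```text
roll rad 0.0006485713882034956
t 15.7 pos [0.55444813 0.006221   0.11821179] F [  0.4579764  -13.84788302   4.23943972] open 0.01588873318473819 ori [ 1.79830346e+02  3.61148269e-02 -1.12928396e+01]
cm at cur [0.00865225 2.62108167 0.02893482] cm after roll [0.01033891 2.6211497  0.02117906]
```

The catch moved 26.2 mm and is up against its stop at 13.8 N. Next: release, rise and return to the tab.

>>> jog_arm(commands=[{"x": 0,"y": 0,"z": 0,"roll": 0},{"x": 0,"y": 0,"z": 0,"roll": 0},{"x": 0,"y": 0,"z": 0,"roll": 0},{"x": 0,"y": 0,"z": 0,"roll": 0},{"x": 0,"y": 0,"z": -1.5,"roll": 0},{"x": 0,"y": 0,"z": -2.5,"roll": 0},{"x": 0,"y": 0,"z": -2.5,"roll": 0},{"x": 0,"y": 0,"z": -2,"roll": 0},{"x": 0,"y": 0,"z": -1,"roll": 0},{"x": 0,"y": 0,"z": 0,"roll": 0}], gripper=5)

```text
clock: 16.7
tool_pos: [0.5555, 0.0084, 0.2142]
orientation: [-179.9, -0.1, -11.3]
force: [0.7, -0.2, -1.0]
opening: 0.0501
```

Run:
```python
from h import *
from plant import ctrl
import cv2
s=ctrl.snapshot('wrist'); cv2.imwrite('pics/w6.png',s['image'][:,:,::-1])
go([.5955,-.0745,.129],-11.33)
```

```text
roll rad 0.0006036909321950033
t 16.75 pos [0.55480833 0.00829774 0.21291204] F [-0.4888161   0.213425   -0.64131885] open 0.0498200483171792 ori [-1.79959401e+02 -1.94143086e-02 -1.12954111e+01]
cm at cur [5.60924416 7.32832517 8.38791431] cm after roll [5.61650722 7.31899054 8.39120376]
```

View pics/w6.png

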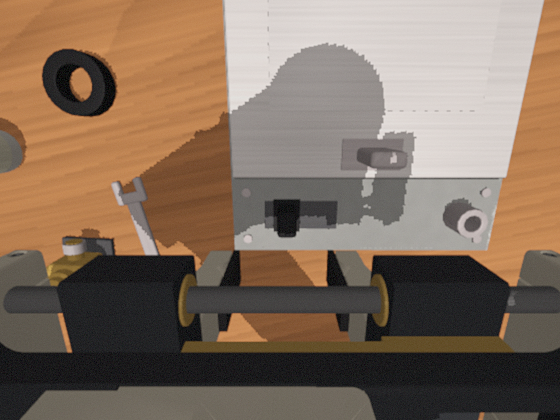

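The catch now sits at the far left end of its slot at (287,217). Back to the tab.

>>> jog_arm(commands=[{"x": 1,"y": 1.3,"z": 0,"roll": 0},{"x": 1.8,"y": 2.5,"z": 0,"roll": 0},{"x": 1.8,"y": 2.3,"z": 0,"roll": 0},{"x": 1,"y": 1.2,"z": 0,"roll": 0},{"x": 0,"y": 0,"z": 0,"roll": 0},{"x": 0,"y": 0,"z": 1.5,"roll": 0},{"x": 0,"y": 0,"z": 2.2,"roll": 0},{"x": 0,"y": 0,"z": 2.0,"roll": 0},{"x": 0,"y": 0,"z": 1.5,"roll": 0},{"x": 0,"y": 0,"z": 0.8,"roll": 0},{"x": 0,"y": 0,"z": 0.4,"roll": 0},{"x": 0,"y": 0,"z": 0,"roll": 0}])

```text
clock: 17.95
tool_pos: [0.5952, -0.0743, 0.1288]
orientation: [180.0, 0.0, -11.3]
force: [-0.1, -0.1, -0.5]
opening: 0.05
```

>>> jog_arm(commands=[{"x": 0,"y": 0,"z": 0,"roll": 0},{"x": 0,"y": 0,"z": 0,"roll": 0},{"x": 0,"y": 0,"z": 0,"roll": 0},{"x": 0,"y": 0,"z": 0,"roll": 0},{"x": 0,"y": 0,"z": 0,"roll": 0},{"x": 0,"y": 0,"z": 0,"roll": 0}], gripper=0)

```text
clock: 18.55
tool_pos: [0.5956, -0.0746, 0.1295]
orientation: [-180.0, -0.0, -11.3]
force: [-1.1, 0.1, 3.9]
opening: 0.0257
```

Run:
```python
from h import *
p=None
for a in (0,5,10,15,20,25,30,35,40):
    t=np.radians(a); q=np.array([-.175*np.cos(t)+.036*np.sin(t),.175*np.sin(t)+.036*np.cos(t)])*100
    print(a,q-[-17.5,3.6], None if p is None else q-p); p=q
go([.5955,-.0745,.129],-11.33)
```

```text
0 [ 0.0000000e+00 -4.4408921e-16] None
5 [0.38035346 1.51152641] [0.38035346 1.51152641]
10 [0.89099776 2.98415102] [0.5106443  1.47262461]
15 [1.5280466  4.40666626] [0.63704884 1.42251524]
20 [2.28665165 5.76824594] [0.75860505 1.36157968]
25 [3.16103947 7.05852761] [0.87438782 1.29028167]
30 [4.14455543 8.26769145] [0.98351596 1.20916384]
35 [5.2297144 9.386535 ] [1.08515896 1.11884354]
40 [ 6.40825764 10.40654316] [1.17854324 1.02000817]
roll rad 0.0006515757049277805
t 18.55 pos [ 0.59561896 -0.07461961  0.12951483] F [-1.11368525  0.09186823  3.90384005] open 0.025675789530588928 ori [-1.79997699e+02 -3.43952836e-02 -1.12926675e+01]
cm at cur [-0.01403915 -0.00939764  0.05147516] cm after roll [-0.01401437 -0.00939058  0.0514832 ]
```

First to 10°, in half steps.

>>> jog_arm(commands=[{"x": 0.1,"y": 0,"z": -0.5,"roll": 0},{"x": 0.13,"y": 0,"z": -0.5,"roll": 0},{"x": 0.15,"y": 0,"z": -0.5,"roll": 0},{"x": 0.16,"y": 0,"z": -0.5,"roll": 0},{"x": 0.17,"y": 0,"z": -0.5,"roll": 0},{"x": 0.18,"y": 0,"z": -0.5,"roll": 0},{"x": 0,"y": 0,"z": 0,"roll": 0},{"x": 0,"y": 0,"z": 0,"roll": 0}])

```text
clock: 19.35
tool_pos: [0.604, -0.0763, 0.1592]
orientation: [-180.0, 0.0, -11.3]
force: [-0.1, 0.8, -4.4]
opening: 0.0257
```

It is free: the tab rose 30 mm at about 4 N. On to 40°.

>>> jog_arm(commands=[{"x": 0.32,"y": 0,"z": -0.71,"roll": 0},{"x": 0.32,"y": 0,"z": -0.71,"roll": 0},{"x": 0.38,"y": 0,"z": -0.68,"roll": 0},{"x": 0.38,"y": 0,"z": -0.68,"roll": 0},{"x": 0.44,"y": 0,"z": -0.65,"roll": 0},{"x": 0.44,"y": 0,"z": -0.64,"roll": 0},{"x": 0.49,"y": 0,"z": -0.61,"roll": 0},{"x": 0.49,"y": 0,"z": -0.6,"roll": 0},{"x": 0.54,"y": 0,"z": -0.56,"roll": 0},{"x": 0.54,"y": 0,"z": -0.56,"roll": 0},{"x": 0,"y": 0,"z": 0,"roll": 0}])

```text
clock: 20.45
tool_pos: [0.6479, -0.0851, 0.2241]
orientation: [180.0, -0.1, -11.3]
force: [-3.2, 0.7, -2.3]
opening: 0.0259
```

>>> jog_arm(commands=[{"x": 0.4,"y": 0,"z": -0.35,"roll": 0},{"x": 0.4,"y": 0,"z": -0.35,"roll": 0},{"x": 0.38,"y": 0,"z": -0.32,"roll": 0},{"x": 0,"y": 0,"z": 0,"roll": 0},{"x": 0,"y": 0,"z": 0,"roll": 0},{"x": 0,"y": 0,"z": 0,"roll": 0},{"x": 0,"y": 0,"z": 0,"roll": 0}])

```text
clock: 21.15
tool_pos: [0.6585, -0.0872, 0.2334]
orientation: [-180.0, -0.0, -11.3]
force: [-1.8, 0.6, -4.4]
opening: 0.0256
```

Run:
```python
from h import *
from plant import ctrl
import cv2
s=ctrl.snapshot('side'); cv2.imwrite('pics/s7.png',cv2.resize(s['image'][130:300,180:350,::-1],None,fx=3.5,fy=3.5))
s=ctrl.snapshot('top'); cv2.imwrite('pics/t7.png',s['image'][:,:,::-1])
s=ctrl.snapshot('wrist'); cv2.imwrite('pics/w7.png',s['image'][:,:,::-1])
go([.5955,-.0745,.129],-11.33)
```

```text
roll rad 0.0005838923254185229
t 21.3 pos [ 0.65849077 -0.08719587  0.23337324] F [-0.06024448  0.09864806 -5.59459944] open 0.025404384948727213 ori [-1.79999677e+02 -3.52835996e-02 -1.12965454e+01]
cm at cur [-6.43216385 -0.01102432 10.43336493] cm after roll [-6.42574299e+00 -7.33117433e-03  1.04373239e+01]
```

View pics/s7.png

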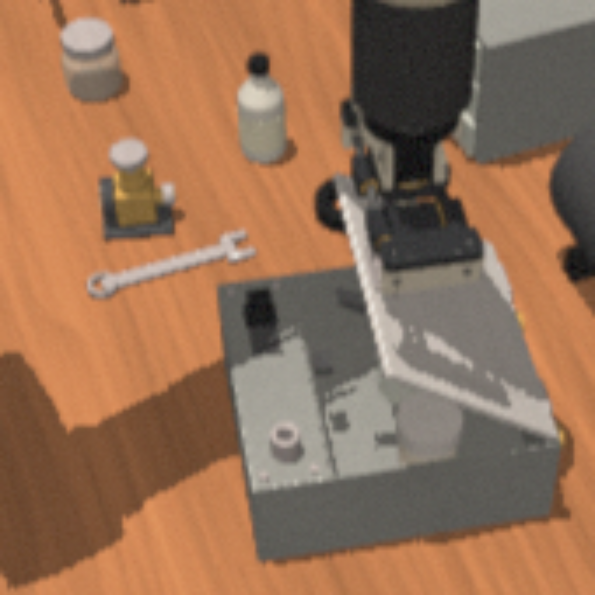

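View pics/t7.png

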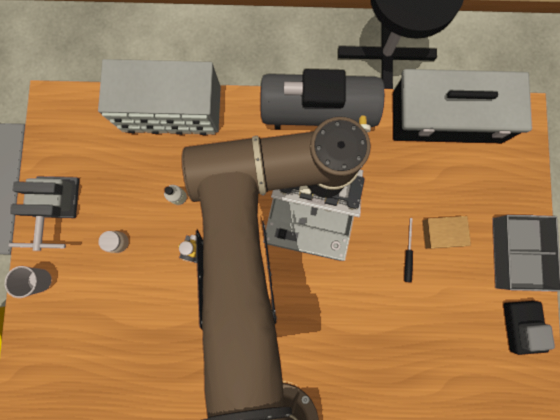

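View pics/w7.png

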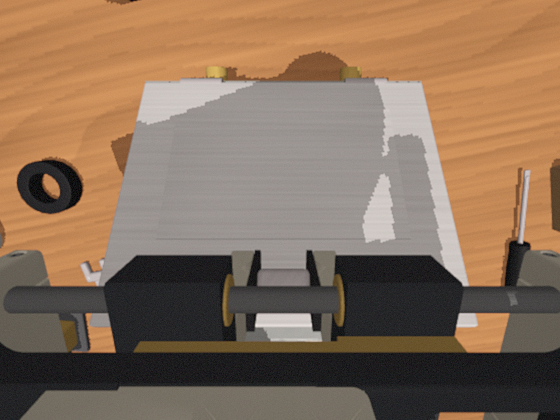

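The side view shows the cover open with its front right corner at about (388,370), the tab still in the jaws, and the other items where they were. The displacement (64.3 mm, 104.4 mm) matches 40°. Handing in.

Run:
```python
from h import *
for a in (35,40,45):
    t=np.radians(a); P=R.from_euler('z',-11.33,degrees=True).apply([.125-.195*np.cos(t)+.006*np.sin(t),-.12,.112+.195*np.sin(t)+.006*np.cos(t)])+[.6443,-.0834,0]
    print(a,(proj('side',P)[0]-(180,130))*3.5)
from plant import ctrl
print(ctrl.close_job())
```

```text
35 [379.92134585 385.07321216]
40 [393.49619039 372.65158663]
45 [408.60997625 360.65639765]
the job is handed in; nothing more can be done
None
```

The job is handed in, with the cover held at about 40° by the gripper. It took about 21 s of the 72 s allowed. No verdict was returned.

- **Valve:** I pressed the plunger until it stopped moving, with the fingertips at 84.2 mm height and about 20 N pushing back. I held it there for about 1.8 s and then let it come up.
- **First tug:** With the catch untouched, the tab rose 6.1 mm out of 10 mm commanded and stopped hard at about 24 N, so the cover was caught. I let it down and released it.
- **Thumb catch:** I gripped it and slid it 26.2 mm, until it met its stop at about 14 N. The wrist picture afterwards showed it at the far end of its slot.
- **Second try:** The cover came up freely at about 4 N. The grip point moved 64 mm back and 104 mm up, which works out to 40.1°.
- **Last checks:** The front corner in the side picture was within about 2 pixels of where a 40° cover would put it. The jaws still held the tab at 25.4 mm opening. In the last pictures the other items I could see were where they started. No check failed or disagreed.

One `jog_arm` call near the start was refused because the rows lacked some values. The arm did not move.

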